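Hold a spring clip open around the sketch board's edge

ROBOT

A 7-joint arm with a two-finger parallel gripper is mounted at the origin on the work surface. World frame = base frame: x ahead of the robot, y to its left, z up, the work surface at z = 0. Lengths are in mm, angles in rad, forces in N, time in s.
With the tool pointing down it reaches from about 400 to 850 mm from the base axis. Payload 10.4 kg.
Tool frame: the origin (TCP) lies at the very end of the fingers, on their centre line; the grasp point (between the pads) lies 19 mm behind it; z points along the fingers, y is the line along which they close (so a half turn about z gives the same grasp; the last joint's range is limited). The gripper opens to 85 mm and grips with 20 to 120 N. Pads are 22 mm wide; open, the fingers measure 114 mm over their backs; the gripper's body (76 mm by 85 mm) begins 54 mm behind the grasp point. The pads swing forward as they close: fully open they stand 13 mm farther back than shut.
Start: joints at [1.194, 0.332, -0.065, 1.46, 0.022, 1.35, -0.088], TCP at [216.563, -586.303, 231.338] pointing down, gripper open.
Joint ranges: [-2.6, 2.6], [-0.5, 2.12], [-1.47, 1.34], [0.16, 2.42], [-1.27, 4.41], [0.06, 2.06], [-2.6, 2.6]. Speed limits (rad/s): [2.22, 2.22, 2.79, 2.79, 3.14, 3.14, 3.14].

INTERFACE

Orientations are given as a unit quaternion [w, x, y, z].
In Python, from workcell import env, viewer, order gives the robot as it stands.
- The arm moves only by the tool carry_out, never from a script. Its argument "increments" is a list that holds one entry, the list of rows, each a list of 7 numbers: the shift along the world's x, y, z in mm, then the turn, a rotation vector about the world's x, y, z in units of 5 degrees (1.0 is 5 degrees), then the closure in counts, from 0 (fully open) to 255 (shut). In form: [[[dx, dy, dz, ax, ay, az, fingers], ...]]. A call has 1 to 5 rows; each row shifts and turns the commanded pose from where the row before left it; what a row does not reach is not made up. A row lasts 1/10 s, in which the tool goes at most 50 mm and 8.59 degrees, less where a joint would pass 70% of its speed; a pose out of reach is approached as far as the arm can. A call is refused whole if a number of a shift passes 50 or a number of a turn 1, either way. A call with a gripper value outside its range is refused whole. The fingers move at their own pace and stop on an object; the grip force is fixed at half the most. Time passes only in rows, so rows that do not move let the fingers close. It gives the time, the measured TCP pose, the force, the opening and the grip force at its end, in the units of the state.
- env.state(): the state, without advancing time (a new reading comes with each control period).
- viewer.get_image(name): name is "scene" or "top" or "wrist"; returns the picture (384x512x3 uint8, red, green, blue); there is no depth.
- viewer.calibration(name): a dict with "K" (3x3 intrinsics, pixels), "R" (3x3) and "t" (3): a world point X has camera coordinates R X + t. Camera axes: x right, y down, z forward; pixel columns grow to the right and rows downward; lengths in mm; the calibration is good to about 2 mm. The wrist camera is an equidistant fisheye: a pixel r from the principal point sees the ray r / f radians off the axis. A picture is of the moment at which its call begins: read the wrist's pose just before it. calibration takes no time and is no camera call; for the wrist camera it gives the pose at the moment of the call.
- order.job_done(): hands the job in; it is judged then, once.
Trained networks look in the newest picture that a camera, given by its name, has taken for a name from the list of things; names that differ only in an ending like _2 or _b are one class to them, and where a whole thing is asked for, a point or a joint stands for the part that bears it (a point fixed in the world has none). Each returns a list of dicts, best first, with "score" (0 to 1); they miss things now and then, are a little off and sometimes report something else, mostly with a low value. They report only what shows in the picture. A call takes as long as a camera call. They do not tell look-alikes from the thing itself.
- viewer.trace(query, camera): "mask" (384x512 bool, what is visible of it) and "uv" ([column, row] in pixels, amid what is visible of it).
- viewer.landmark_of(query, camera): "uv" ([column, row] in pixels: a listed point, or the origin of a listed thing).
The state is a dict: "time_s": time; "q": joint angles; "dq": joint speeds; "joint_efforts": joint torques, N m; "position": TCP position; "tool_rot": TCP orientation; "contact_force": force on the tool from outside, world axes, zero at the start; "moment": the same for the moment, N m; "finger_gap": finger opening in mm; "finger_force": force on a finger pad.
Only numpy, scipy, OpenCV 4.12 (cv2) and the standard library are available. Lean on these libraries where they do the work, as an engineer would, in place of code of your own. Each camera call takes 0.05 s, during which the arm holds its last target. There are 200 camera calls.

TASK

Pick up the larger of the two spring clips by its handles, squeeze it wide open, and bring it to the free upright edge of the jeweller's sketch board so that the open jaws gape around that edge about halfway up, one jaw on each side, the edge well inside the jaws, with nothing of the clip touching the board. Finish while still holding it squeezed open there, level and in line with the board, so that a sketch can be slipped in; do not let go or let it close on the board. Leave the board and the other things on the bench where they are.

Things in the scene. Friction and masses are not known exactly. Their poses are not given: they have to be found in the camera images.
- clip: The larger spring clip: plain steel, like a big clothes peg, 119 mm long, 28 mm thick, about 100 g, starts lying flat with its jaws shut. Origin: at the underside, below the pivot pin, on the middle line; x along the middle line to the jaw tips, y across, z up through the thickness. Two mirror-image arms turn about the pin: handles back to x = -62, jaws forward to x = +57 mm.
- clip_grip (a point): Where to squeeze: on the middle line between the handles, x = -42 mm, mid-thickness (14 mm above the underside). Width over the handles here: about 48 mm shut (56 mm at their ends); at the hard stop the outer faces are parallel and 26 mm apart. Squeezing here along y spreads the jaws: 7 N to start, 13 N at the stop; pressing on with 25 to 40 N only grips it more firmly.
- clip_mouth (a point): On the middle line between the jaw noses (4 mm radius), x = +53 mm, mid-thickness. The gap here is about 28 mm when fully open, narrowing to 14 mm near the pin, whose 5.5 mm radius closes the throat. A plate edge taken well inside the jaws lies about 15 to 20 mm past this point towards the pin.
- clip_left (a joint): Angle of the arm on the +y side: 0 shut, 0.25 rad fully open (hard stop). Both arms always turn equally.
- clip_right (a joint): Angle of the arm on the -y side: 0 shut, 0.25 rad fully open (hard stop).
- board: Sketch board: upright aluminium plate 4 mm thick with a paper sketch of a ring, on a heavy steel foot (90 x 85 x 16 mm), a dark wooden post at one end (top 156 mm up). Free on the bench, 1.8 kg. Origin: at bench level under the plate; the plate lies in the y-z plane (x its normal), y = -60 to +65, z = 15 to 135 mm. Foot y = -62 to +22, post y = -55 mm; the edge at y = +65 mm is free.
- board_edge (a point): Middle of the free upright edge of the plate: y = +65 mm, 75 mm above the bench. Board axes.
- small_clip: The smaller spring clip, same shape but 73 mm long and 17 mm thick, lying flat; not wanted, leave it alone. Origin: under its pin; x to its jaws.
- mandrel: Bystander: upright tapered steel ring mandrel, 115 mm high on a foot 48 mm across. Origin: centre of its underside.
- jar: Bystander: small amber glass jar with a metal cap, 48 mm across, 55 mm high. Origin: centre of its underside.
- cube: Bystander: steel dapping block, a 50 mm cube with round hollows. Origin: centre of its underside.
Mind the look-alikes: they are no part of the job. Leave any orange look-alike of the clip alone.

How it is judged:
By the outcome, as a careful person would: the job done as asked, in the order asked, and still so for the second after the job is handed in, while the arm keeps its last pose, push and grip.
It also fails if it takes over 32 s, if anything falls off the work surface, if the arm or the gripper's body presses on something with over 40 N, if the wrist force passes 120 N, or if a joint passes its speed limit or range.

## Working session

There is one attempt and no reset: what is moved stays moved. The work goes in short steps, Python scripts to look and compute and a tool call to move; the robot and the scene stay as the last step left them, time stands still between calls to the robot, and variables do not carry over. Pictures are saved under pics/ and viewed, at most 10 in all, crops included, and the job is handed in when it is done.

Besides the shell and the picture viewer there is one more tool, called after ">>>" in YAML: its name, and indented under it one key for each argument. carry_out: Moves the arm, as the interface text tells. Its arguments: {"type":"object","properties":{"increments":{"type":"array"}},"required":["increments"]}

```bash
ls; mkdir -p pics; python3 - <<'E'
from workcell import env, viewer, order
import cv2
print(env.state())
for n in ("scene","top"):
    im=viewer.get_image(n); cv2.imwrite(f"pics/{n}0.png",cv2.cvtColor(im,cv2.COLOR_RGB2BGR))
    c=viewer.calibration(n); print(n,c)
    for q in ("clip","clip_grip","clip_mouth","small_clip","board","board_edge","mandrel","jar","cube"):
        print(q,[(round(d['score'],2),[round(float(v)) for v in d['uv']]) for d in viewer.landmark_of(q,n)][:4])
E
```

```text
pics
{'time_s': 0.0, 'q': array([ 1.19440596,  0.3328719 , -0.06471338,  1.46096568,  0.02156851,
        1.34991868, -0.08851079]), 'dq': array([ 0.00211557, -0.00061047, -0.00049872,  0.00011337,  0.00064078,
        0.00010772, -0.00068242]), 'joint_efforts': array([-2.75878174e-04, -6.25450230e+01,  4.88369528e-02, -3.91613746e+01,
        1.60568784e-02,  9.72759415e-03,  1.45346502e-05]), 'position': array([ 216.40929327, -585.91721279,  230.50431625]), 'tool_rot': array([-7.20059469e-04,  9.84393091e-01,  1.75982106e-01, -1.46513485e-04]), 'contact_force': array([-0.68432466,  0.22801334, -0.52965784]), 'moment': array([-0.01775225, -0.0156758 , -0.0128962 ]), 'finger_force': 0.0, 'finger_gap': 85.67666552930642}
scene {'K': array([[428.2283726 ,   0.        , 255.66435772],
       [  0.        , 428.2283726 , 183.61793004],
       [  0.        ,   0.        ,   1.        ]]), 'R': array([[ 0.02541266,  0.99964334,  0.00820937],
       [ 0.6497914 , -0.01027712, -0.7600431 ],
       [-0.75968765,  0.0246491 , -0.64982081]]), 't': array([ -25.45970932, -280.82515894, 1504.45375
[... 535 characters left out ...]
  ,   0.        ,   1.        ]]), 'R': array([[-0.01102227, -0.99993219, -0.00375948],
       [-0.99202383,  0.01140707, -0.12553327],
       [ 0.12556764,  0.00234583, -0.99208229]]), 't': array([ 16.49997191, 553.56647369, 958.82185845])}
clip [(0.81, [244, 184]), (0.72, [120, 267]), (0.59, [185, 236]), (0.46, [389, 239])]
clip_grip [(0.97, [130, 257]), (0.76, [226, 187]), (0.66, [168, 237])]
clip_mouth [(0.8, [262, 178]), (0.59, [100, 278]), (0.52, [200, 234])]
small_clip [(0.63, [193, 174])]
board [(0.87, [301, 213]), (0.16, [167, 238])]
board_edge [(0.75, [278, 210])]
mandrel [(0.81, [371, 143]), (0.26, [388, 241]), (0.23, [276, 211])]
jar [(0.59, [387, 241])]
cube [(0.97, [249, 125])]
```

View pics/scene0.png

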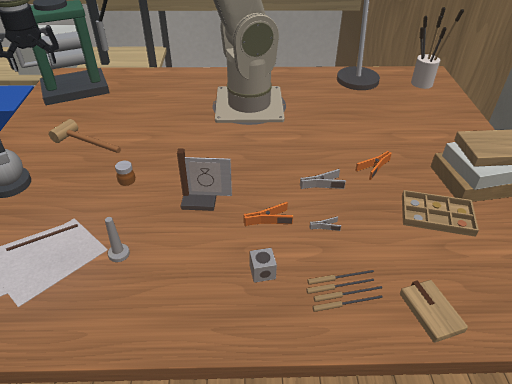

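View pics/top0.png

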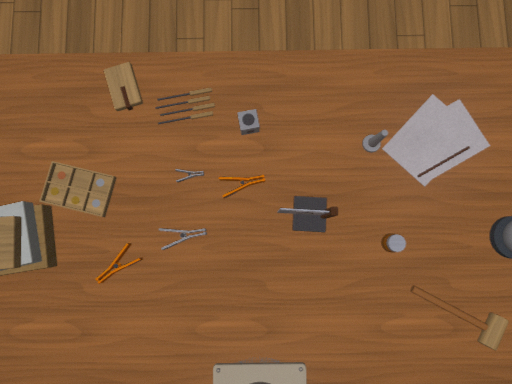

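Candidates for the clip:
- Grey clip: top (185,237), scene (322,180).
- Small grey clip: top (190,175), scene (325,224).
- Orange clips: top (243,185) and (119,265), scene (268,214) and (375,164).

I choose the larger grey one. Its handles are spread on the left in the top view, and its jaws point towards the board's free edge.

```bash
cat > h.py <<'E'
import numpy as np, cv2
from workcell import env, viewer, order
def ray(n,uv,c=None):
    c=c or viewer.calibration(n); K,R,t=c["K"],c["R"],c["t"]
    d=np.array([(uv[0]-K[0,2])/K[0,0],(uv[1]-K[1,2])/K[1,1],1.])
    if n=="wrist":
        r=np.hypot(d[0],d[1]); d=np.array([d[0]/r*np.sin(r),d[1]/r*np.sin(r),np.cos(r)])
    return -R.T@t, R.T@(d/np.linalg.norm(d))
def onz(n,uv,z,c=None):
    o,d=ray(n,uv,c); return o+d*(z-o[2])/d[2]
def tri(rs):
    A=sum(np.eye(3)-np.outer(d,d) for o,d in rs); b=sum((np.eye(3)-np.outer(d,d))@o for o,d in rs)
    return np.linalg.solve(A,b)
def save(n,f,im): cv2.imwrite(f"pics/{f}.png",cv2.cvtColor(im,cv2.COLOR_RGB2BGR))
E
python3 - <<'E'
from h import *
np.set_printoptions(precision=1,suppress=True)
im=viewer.get_image("top")
a=cv2.resize(im[160:280,140:350],None,fx=3.6,fy=3.6,interpolation=cv2.INTER_CUBIC); save("top","crop",a)
for nm,uv,z in(("grip",(168,237),14),("pin",(185,236),0),("mouth",(200,234),14),("small",(193,174),0),("cube",(249,125),0),("orange",(244,184),0)): print(nm,onz("top",uv,z))
print("edge",onz("top",(278,210),75),tri([ray("top",(278,210)),ray("scene",(231,177))]))
print("board",onz("top",(301,213),0),onz("scene",(204,197),0))
for uv in((303,184),(337,180)):print(onz("scene",uv,14))
E
```

```text
grip [430.5 230.8  14. ]
pin [432.6 189.4   0. ]
mouth [437.3 148.1  14. ]
small [596.8 169.8   0. ]
cube [729.8  18.8   0. ]
orange [568.3  33.7   0. ]
edge [492.9 -50.8  75. ] [493.  -50.4  74.6]
board [ 489.4 -115.9    0. ] [ 484.7 -123.6    0. ]
[452.4 141.6  14. ]
[437.1 236.4  14. ]
```

View pics/crop.png

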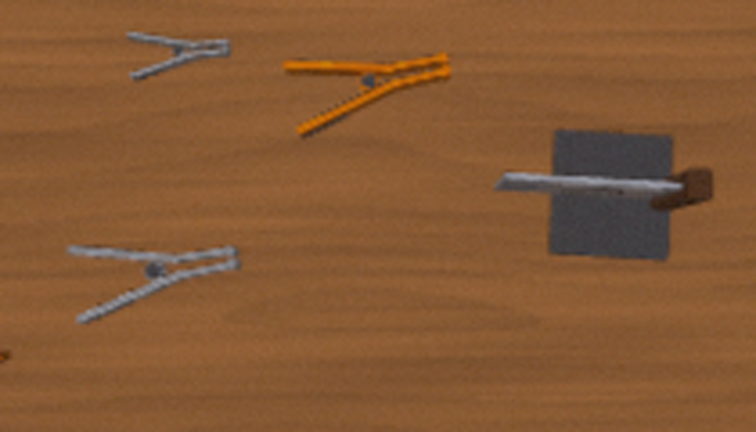

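The crop shows the larger grey clip with its handles at crop (68,250) and (80,320), pin (155,270) and jaw tips (237,257). The board's free edge is at about (500,180) and its post at (697,185). The choice holds, so I move over it.

>>> carry_out:
  increments:
    - [[27,34,0,0,0,0.8,0],[27,34,0,0,0,0.8,0],[27,34,0,0,0,0.8,0],[27,34,0,0,0,0.8,0],[27,34,0,0,0,0.8,0]]

```text
time_s: 1.55
position: [352.4, -414.9, 231.5]
tool_rot: [0.0, 0.938, 0.346, 0.0]
contact_force: [1.1, -0.6, -0.9]
finger_gap: 85.5
finger_force: 0.0
```

>>> carry_out:
  increments:
    - [[27,34,0,0,0,0.8,0],[27,34,0,0,0,0.8,0],[27,34,0,0,0,0.8,0],[27,34,0,0,0,0.8,0],[27,34,0,0,0,0.8,0]]

```text
time_s: 2.05
position: [487.4, -244.9, 231.7]
tool_rot: [0.0, 0.864, 0.503, 0.0]
contact_force: [0.6, -1.3, 0.3]
finger_gap: 85.3
finger_force: 0.0
```

>>> carry_out:
  increments:
    - [[-5,48,0,0,0,0.8,0],[-5,48,0,0,0,0.8,0],[-5,48,0,0,0,0.8,0],[-5,48,0,0,0,0.8,0],[-5,48,0,0,0,0.8,0]]

```text
time_s: 2.55
position: [461.1, -4.5, 231.6]
tool_rot: [0.0, 0.764, 0.646, 0.0]
contact_force: [1.5, 0.5, -0.4]
finger_gap: 86.0
finger_force: 0.0
```

>>> carry_out:
  increments:
    - [[-5,48,0,0,0,0.8,0],[-5,48,0,0,0,0.8,0],[-5,48,0,0,0,0.8,0],[-5,48,0,0,0,0.8,0],[-5,48,0,0,0,0.8,0]]

```text
time_s: 3.05
position: [436.2, 235.4, 231.8]
tool_rot: [0.001, 0.64, 0.768, 0.0]
contact_force: [1.8, -0.0, 0.2]
finger_gap: 85.6
finger_force: 0.0
```

```bash
python3 - <<'E'
from h import *
np.set_printoptions(precision=1,suppress=True)
c=viewer.calibration("wrist"); im=viewer.get_image("wrist")
save("w","w1",cv2.resize(im,None,fx=1.5,fy=1.5))
print(c)
for q,z in(("clip_grip",14),("clip",0),("clip_mouth",14),("board_edge",75)):
    for d in viewer.landmark_of(q,"wrist")[:3]: print(q,round(d['score'],2),np.array(d['uv']),onz("wrist",d['uv'],z,c))
for d in viewer.trace("clip","wrist")[:3]:
    m=d['mask']; ys,xs=np.nonzero(m); P=np.array([onz("wrist",(x,y),22,c)[:2] for x,y in zip(xs,ys)])
    print(d['score'],d['uv'],len(xs),P.mean(0),P.min(0),P.max(0),np.linalg.eigh(np.cov(P.T))[1][:,1])
E
```

```text
{'K': array([[297.3,   0. , 253.4],
       [  0. , 297.3, 191.9],
       [  0. ,   0. ,   1. ]]), 'R': array([[ 1. ,  0.2,  0. ],
       [ 0.2, -0.9,  0.3],
       [ 0. , -0.3, -1. ]]), 't': array([-471.4,  113.1,  418.2])}
clip_grip 0.89 [224.1  83.2] [382.8 330.4  14. ]
clip_grip 0.68 [319.2 285.6] [561.4  82.9  14. ]
clip_grip 0.58 [245.2 165.5] [425.6 235.7  14. ]
clip 0.61 [246.4 195.5] [434.2 194.2   0. ]
clip 0.6 [213.3  59.6] [362.3 359.4   0. ]
clip 0.56 [312.5 304.1] [566.1  38.8   0. ]
clip_mouth 0.75 [189.1  20.8] [325.  403.2  14. ]
clip_mouth 0.7 [245.6 236.2] [442.5 143.   14. ]
clip_mouth 0.66 [309.2 333.3] [572.7 -11.1  14. ]
0.79 [319.7, 300.7] 764 [567.2  63. ] [525.5  19.1] [586.6 109.5] [-0.1  1. ]
0.64 [244.4, 197.8] 1532 [434.3 197.2] [399.6 131.5] [454.5 254.7] [-0.2  1. ]
0.58 [207.5, 57.2] 1626 [360.5 358.7] [315.1 299.4] [417.5 411.5] [-0.6  0.8]
```

View pics/w1.png

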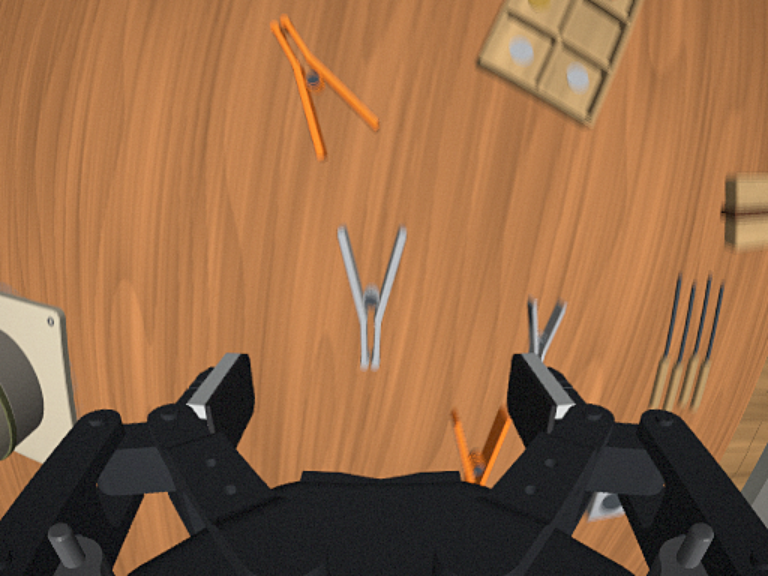

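The wrist view shows the clip between the open fingers, jaws at (370,365) and handles at (342,230) and (403,230) in the enlarged picture. Its axis agrees with the tool to within 1°. Now I go down.

>>> carry_out:
  increments:
    - [[-10,0,-45,0,0,0,0],[0,0,-45,0,0,0,0],[0,0,-45,0,0,0,0],[0,0,-45,0,0,0,0],[0,0,-20,0,0,0,0]]

```text
time_s: 3.85
position: [425.2, 230.7, 27.7]
tool_rot: [-0.001, 0.642, 0.767, -0.002]
contact_force: [-0.2, 0.3, -0.1]
finger_gap: 85.7
finger_force: 0.0
```

>>> carry_out:
  increments:
    - [[0,0,-15,0,0,0,0],[0,0,-12,0,0,0,0],[0,0,0,0,0,0,0],[0,0,0,0,0,0,40]]

```text
time_s: 4.25
position: [427.2, 233.8, 5.1]
tool_rot: [0.0, 0.641, 0.767, 0.001]
contact_force: [-0.2, 0.4, -0.1]
finger_gap: 73.5
finger_force: 0.0
```

>>> carry_out:
  increments:
    - [[0,1,0,0,0,0,100],[0,0,0,0,0,0,150],[0,0,0,0,0,0,255],[0,0,0,0,0,0,255],[0,0,0,0,0,0,255]]

```text
time_s: 4.75
position: [428.8, 236.2, 6.9]
tool_rot: [0.001, 0.641, 0.768, 0.002]
contact_force: [-0.6, 0.6, 17.5]
finger_gap: 22.5
finger_force: 60.4
```

>>> carry_out:
  increments:
    - [[0,0,0,0,0,0,255],[0,0,0,0,0,0,255],[0,0,0,0,0,0,255]]

```text
time_s: 5.05
position: [428.8, 236.3, 6.8]
tool_rot: [0.001, 0.641, 0.768, 0.002]
contact_force: [-0.2, -0.6, 16.4]
finger_gap: 22.7
finger_force: 60.4
```

>>> carry_out:
  increments:
    - [[0,0,5,0,0,0,255],[0,0,15,0,0,0,255],[0,0,30,0,0,0,255],[0,0,30,0,0,0,255],[0,0,0,0,0,0,255]]

```text
time_s: 5.55
position: [428.5, 236.1, 88.7]
tool_rot: [0.002, 0.641, 0.768, 0.003]
contact_force: [-0.1, 0.2, -2.3]
finger_gap: 22.5
finger_force: 58.9
```

```bash
python3 - <<'E'
from h import *
np.set_printoptions(precision=3,suppress=True)
s=env.state(); print(s['position'],s['tool_rot'],s['finger_gap'],s['contact_force'])
im=viewer.get_image("wrist"); save("w","w2",cv2.resize(im[150:384,100:420],None,fx=2,fy=2))
im=viewer.get_image("scene"); print(viewer.landmark_of("clip_mouth","scene")[:2])
b=cv2.resize(im[120:220,270:400],None,fx=6,fy=6,interpolation=cv2.INTER_CUBIC); save("s","s2",b)
E
```

```text
[428.464 236.058  88.688] [0.002 0.641 0.768 0.003] 22.465129868619176 [-0.065  0.168 -2.268]
[{'uv': [304.3, 163.6], 'score': 0.87}, {'uv': [244.2, 222.6], 'score': 0.87}]
```

View pics/w2.png

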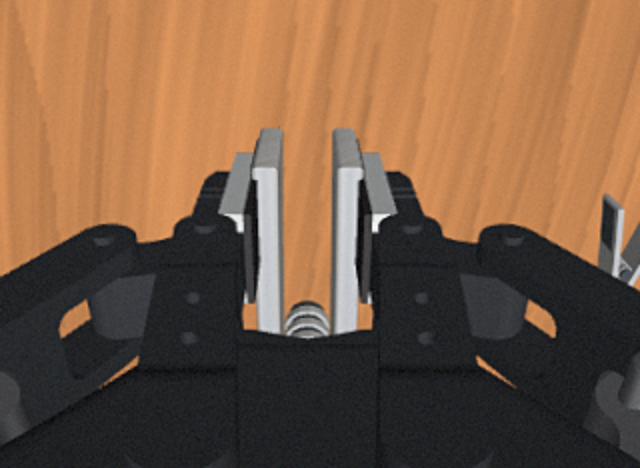

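View pics/s2.png

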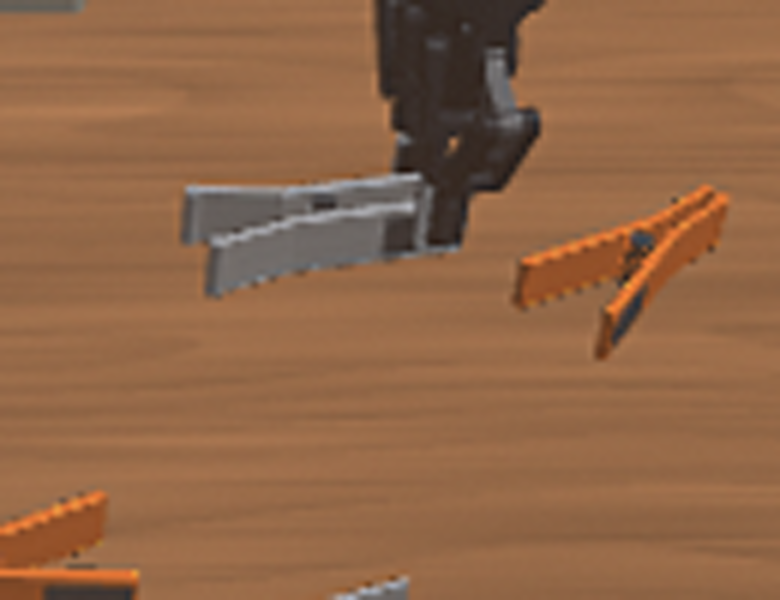

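The clip is held between the pads and fully open: its handles are parallel in the wrist crop at (270,150) and (345,150), and its jaws gape at (195,215) and (215,265) in the scene crop. Next I measure the board pose by fitting its boxes to the traced masks.

```bash
cat >> h.py <<'E'
def proj(c,P):
    X=P@c["R"].T+c["t"]; p=X@c["K"].T; return p[:,:2]/p[:,2:]
def box(x,y,z): return np.array([[a,b,e] for a in x for b in y for e in z],float)
def render(c,boxes,T,S=4):
    m=np.zeros((384*S,512*S),np.uint8)
    for b in boxes:
        p=proj(c,T(b)); cv2.fillConvexPoly(m,cv2.convexHull(np.round((p+.5)*S).astype(np.int32)),255)
    return cv2.resize(m,(512,384),interpolation=cv2.INTER_AREA)/255.
E
python3 - <<'E'
from h import *
from scipy.optimize import minimize
np.set_printoptions(precision=3,suppress=True)
B=[box((-2,2),(-60,65),(15,135)),box((-45,45),(-62,22),(0,16)),box((-8,8),(-63,-47),(0,156))]
def TT(p):
    c,s=np.cos(p[2]),np.sin(p[2]); R=np.array([[c,-s,0],[s,c,0],[0,0,1]]); return lambda b:b@R.T+np.array([p[0],p[1],0])
M={}
for n in("top","scene"):
    viewer.get_image(n); d=viewer.trace("board",n)[0]; M[n]=(viewer.calibration(n),d['mask'].astype(float)); print(n,d['score'],d['uv'],d['mask'].sum())
for use in(("top",),("scene",),("top","scene")):
    f=lambda p:sum(np.abs(render(M[n][0],B,TT(p))-M[n][1]).sum() for n in use)
    best=min((minimize(f,[487,-117,y],method="Nelder-Mead",options=dict(initial_simplex=[[487,-117,y],[495,-117,y],[487,-108,y],[487,-117,y+.1]])) for y in(-.1,.05)),key=lambda r:r.fun)
    p=best.x; print(use,p,best.fun,"edge",TT(p)(np.array([[0,65,75.]])))
E
```

```text
top 0.67 [309.9, 212.8] 1328
scene 0.65 [198.9, 179.8] 2512
('top',) [ 489.014 -115.692   -0.062] 76.4627450980392 edge [[493.035 -50.816  75.   ]]
('scene',) [ 490.217 -115.476   -0.065] 91.83921568627451 edge [[494.468 -50.615  75.   ]]
('top', 'scene') [ 489.272 -115.607   -0.066] 178.6392156862745 edge [[493.59  -50.751  75.   ]]
```

>>> carry_out:
  increments:
    - [[15,-26,0,0,0,-0.56,255],[15,-26,-5,0,0,-0.56,255],[15,-26,-5,0,0,-0.56,255],[15,-26,-5,0,0,-0.56,255],[15,-25,-5,0,0,-0.56,255]]

```text
time_s: 6.4
position: [502.1, 104.0, 63.6]
tool_rot: [-0.0, 0.731, 0.683, -0.0]
contact_force: [0.6, 0.1, 0.3]
finger_gap: 22.6
finger_force: 59.0
```

>>> carry_out:
  increments:
    - [[0,0,0,0,0,0,255],[0,0,0,0,0,0,255]]

```text
time_s: 6.6
position: [501.8, 105.1, 63.9]
tool_rot: [-0.0, 0.73, 0.683, -0.0]
contact_force: [-0.5, 0.5, -0.4]
finger_gap: 22.8
finger_force: 59.0
```

```bash
python3 - <<'E'
from h import *
np.set_printoptions(precision=3,suppress=True)
s=env.state(); print(s['position'],s['tool_rot'],s['finger_gap'],s['contact_force'])
L=[]
for n in("top","scene"):
    im=viewer.get_image(n); c=viewer.calibration(n)
    g,mo=s['position']+[0,0,7],s['position']+[-.065*95,-.998*95,7]
    print(n,"pred grip/mouth",proj(c,np.array([g,mo])))
    for q in("clip","clip_grip","clip_mouth"): print(q,[(round(d['score'],2),np.array(d['uv'])) for d in viewer.landmark_of(q,n)[:4]])
    x,y=map(int,proj(c,np.array([mo]))[0]); a=im[y-45:y+45,x-65:x+65]; L.append(cv2.resize(a,None,fx=5.5,fy=3.3*5.5/3.3,interpolation=cv2.INTER_CUBIC)[100:395])
save("b","b1",np.vstack(L))
E
```

```text
[501.779 105.05   63.852] [-0.     0.73   0.683 -0.   ] 22.788048127322305 [-0.477  0.535 -0.431]
top pred grip/mouth [[214.455 207.236]
 [253.025 209.31 ]]
clip [(0.79, array([243.4, 186.1])), (0.78, array([122.8, 266.7])), (0.62, array([232.9, 203.8]))]
clip_grip [(0.92, array([127.5, 258. ])), (0.89, array([222.7, 185.4]))]
clip_mouth [(0.84, array([263.8, 178.6])), (0.64, array([252.6, 213.8])), (0.64, array([ 99.4, 277.8]))]
scene pred grip/mouth [[292.501 179.77 ]
 [254.854 178.576]]
clip [(0.79, array([265. , 216.6])), (0.71, array([275.6, 181.8])), (0.67, array([375.5, 164.2]))]
clip_grip [(0.87, array([289.5, 178.9])), (0.79, array([283.9, 212.5])), (0.68, array([361.6, 167.9]))]
clip_mouth [(0.72, array([388.1, 154.7])), (0.59, array([251.3, 181.4])), (0.58, array([248.8, 220.7]))]
```

View pics/b1.png

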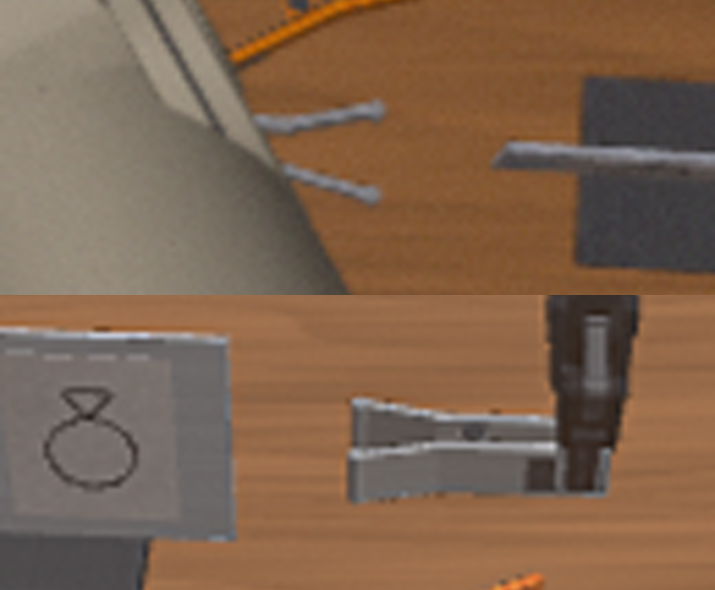

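The picture shows the open jaws, level, about 50 mm from the free edge: noses at crop (375,110) and (372,195), board edge at (500,155). In the lower half the jaws are at (355,450) and the edge at (232,440). Working out the rest of the move.

```bash
python3 - <<'E'
from h import *
np.set_printoptions(precision=1,suppress=True)
print("tip top mid",tri([ray("top",(188+376/5.5,164+(100+152)/5.5)),ray("scene",(189+355/5.5,133+(100+133)/5.5))]))
print("front tip bottom/top heights via mean pt: ")
# edge of board from same crop
print("edge mid",tri([ray("top",(188+497/5.5,164+(100+160)/5.5)),ray("scene",(189+232/5.5,133+(100+145)/5.5))]))
for v in(40,245): print(onz("scene",(189+230/5.5,133+(100+v)/5.5),{40:135,245:15}[v]))
E
```

```text
tip top mid [493.7   4.5  79.9]
front tip bottom/top heights via mean pt: 
edge mid [490.1 -50.8  70.5]
[495.3 -48.6 135. ]
[497.4 -52.   15. ]
```

>>> carry_out:
  increments:
    - [[3,0,5,0,0,0,255],[-1,-10,0,0,0,0,255],[-1,-15,0,0,0,0,255],[-1,-15,0,0,0,0,255],[0,0,0,0,0,0,255]]

```text
time_s: 7.5
position: [501.6, 62.7, 69.3]
tool_rot: [0.0, 0.731, 0.682, -0.001]
contact_force: [0.3, 0.1, -1.0]
finger_gap: 22.8
finger_force: 59.0
```

```bash
python3 - <<'E'
from h import *
s=env.state(); print(s['position'],s['tool_rot'],s['finger_gap'],s['contact_force'])
L=[]
for n,x,y in(("top",270,209),("scene",240,177)):
    im=viewer.get_image(n); L.append(cv2.resize(im[y-27:y+27,x-48:x+48],None,fx=5.5,fy=5.5,interpolation=cv2.INTER_CUBIC))
save("b","b2",np.vstack(L))
E
```

```text
[501.6327336   62.73217197  69.27568579] [ 4.72486568e-04  7.30903760e-01  6.82480190e-01 -5.11697173e-04] 22.82802246254887 [ 0.28019198  0.14775345 -1.01343244]
```

View pics/b2.png

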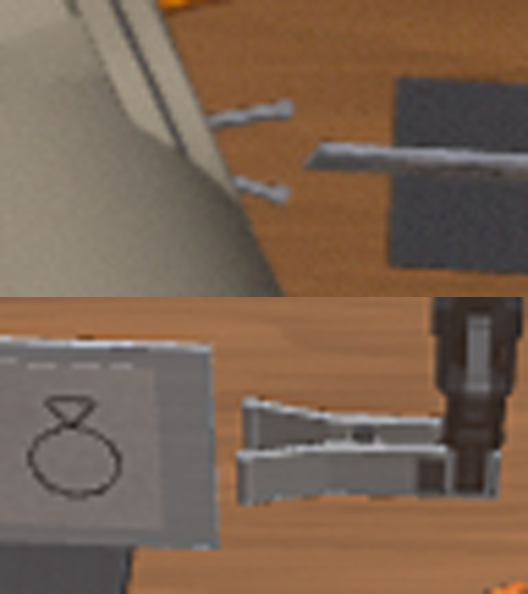

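The jaws are centred on the edge in the top half, nose middle at row 152 against about 154 for the edge. In the lower half they sit at mid-height, jaw middle at row 451 against 447 for the edge. Going straight in.

>>> carry_out:
  increments:
    - [[0,-8,1,0,0,0,255],[-1,-9,0,0,0,0,255],[0,-9,0,0,0,0,255],[-1,-8,0,0,0,0,255],[0,0,0,0,0,0,255]]

```text
time_s: 8.1
position: [499.4, 30.0, 70.2]
tool_rot: [0.0, 0.73, 0.683, -0.0]
contact_force: [-0.6, -0.5, -0.3]
finger_gap: 22.7
finger_force: 59.0
```

```bash
python3 - <<'E'
from h import *
s=env.state(); print(s['position'],s['tool_rot'],s['finger_gap'],s['contact_force'])
L=[]
for n,x,y in(("top",275,209),("scene",230,177)):
    im=viewer.get_image(n); L.append(cv2.resize(im[y-25:y+25,x-35:x+35],None,fx=6,fy=6,interpolation=cv2.INTER_CUBIC))
save("b","b3",np.vstack(L))
E
```

```text
[499.44950632  30.02559152  70.22546984] [ 1.46393900e-04  7.30440760e-01  6.82975985e-01 -2.81187593e-04] 22.668877003291627 [-0.55802718 -0.51202387 -0.28808654]
```

View pics/b3.png

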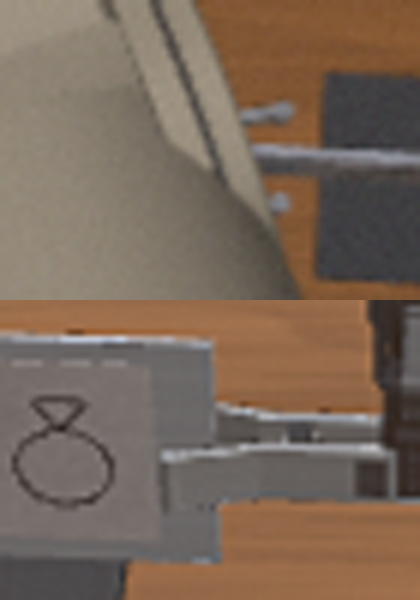

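The front jaw's nose is at (163,480) in the lower half with the plate edge at (217,460), so the edge lies about 19 mm past the mouth. The jaws at rows 110 and 203 in the upper half straddle the plate evenly. The contact force reads about zero.

```bash
python3 -c "
from workcell import order
print(order.job_done())"
```

```text
the job is handed in; nothing more can be done
None
```

I handed the job in with the larger clip held squeezed open around the board's free edge about halfway up. It is level and in line with the plate, the edge is about 19 mm inside the jaws, and the pictures and force reading showed no contact with the board.

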